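# Load and lock the parcel box

### The job

Take the long carton and lower it (do not drop it) into the open wooden parcel box so that it lies flat on the floor of the box. Then fold the lid shut and press it down firmly until it is fully home, and only after that swing both steel latches in over the lid until they point straight across it. Leave the other things on the counter where they are.

Things in the scene. Friction and masses are not known exactly. Their poses are not given: they have to be found in the camera images.
- box: wooden parcel box, fixed (sizes here in mm). Open-topped, 170 (its x) x 200 (its y) x 85 high, walls and floor 10 thick. Origin under its centre, z up. Lid hinged along its +x rim; two latches on black blocks outside its -x wall (out to x = -121, up to z = 98). Its x axis points roughly to the robot's left (world +y): its +y end is near the robot
- lid (a joint): hinge of the box's lid, rad: 0 = shut flat on the rim, 1.57 = upright, up to 1.9. Stiff: the lid stays where it is left (about 3 N at the free edge moves it). A wooden board 170 (hinge to free edge) x 200 x 12 thick, underside level with the hinge line when shut; no handle: push it over from behind, on its outer face (black slots, brass plate)
- lid_hinge (a point): middle of the lid's hinge line, on the box's +x rim, 85 above the counter; the hinge line runs along the box's y axis
- lid_press (a point): on the lid's outer face, in mid-width, 145 from the hinge line (25 from the free edge): where to push and press; when shut it is 97 above the counter
- latch_near (a joint): swing latch at the box's +y end (near the robot), rad about a vertical pivot: 0 = its bar lies along the box wall, pointing to box +y, clear of the lid; negative = farther outward; grows as it swings in; 1.57 = straight across the lid (to box +x), stop at 1.6. Stays where left, 1 N moves it
- latch_far (a joint): swing latch at the box's -y end, the mirror image: 0 = its bar points to box -y; grows as it swings in over the lid; 1.57 = straight across the lid, stop at 1.6
- latch_near_knob (a point): grip point on the upright round knob (diameter 14, 30 high, from 104 to 134 above the counter, this point at 124) at the end of the near latch's steel bar; 50 from the pivot
- latch_far_knob (a point): the same on the far latch
- latch_near_pivot (a point): pivot of the near latch, fixed on the box at x = -103, y = +50, z = 98 of the box
- latch_far_pivot (a point): pivot of the far latch, fixed on the box at x = -103, y = -50, z = 98 of the box
- carton: the long carton to load: brown cardboard, 100 (its x) x 48 (its y) x 40 high, about 160 g; origin under its centre, z up
- square_carton: bystander: square brown carton, 60 x 60 x 55 high, loose; origin under its centre
- tube: bystander: upright brown mailing tube, diameter 50, height 110, loose; origin under its centre
- mug: bystander: white mug, diameter 80, height 90, loose; origin under its centre
- tape_roll: bystander: roll of parcel tape lying flat, diameter 90, height 25, loose; origin under its centre
- stamp: bystander: standing wooden hand stamp, diameter 40, height 74, loose; origin under its centre
- padlock: bystander: brass padlock lying flat, about 66 x 38 x 20 high, loose; origin under its body
- stapler: bystander: stapler, 120 x 34 x 40 high, loose; origin under its centre
Things that resemble listed ones, but are neither listed nor needed, are in the scene too. Leave any green or purple look-alike of the carton alone.

How it is judged:
On the way, in this order (a step that is already met when the one before it is completed fails the run):
1. the long carton lies flat on the floor of the box, released, with the lid still open (x of carton in the frame of box between -0.066 and 0.066 m and y of carton in the frame of box between -0.082 and 0.082 m and z of carton in the frame of box between 0.004 and 0.018 m and angle between carton's own z axis and vertical below 0.12 rad and contact force between the fingers and carton below 0.1 N and linear speed of carton below 0.03 m/s and value of joint lid above 0.7 rad), for 0.2 s.
2. the lid is shut and pressed down firmly by the fingers (over 4 N) (value of joint lid below 0.03 rad and contact force between the fingers and lid above 4 N), for 0.1 s.
3. both latches are swung in over the shut lid (value of joint each of latch_near, latch_far above 1.25 rad and value of joint lid below 0.03 rad), for 0.2 s.
At the end, for the whole second after the job is handed in: The long carton lies flat (within 0.12 rad) on the floor inside the box, released and at rest; the lid is shut (within 0.03 rad of its rim); both latches point across the lid (at least 1.25 rad, their stop is at 1.6) (all of step 3 and x of carton in the frame of box between -0.066 and 0.066 m and y of carton in the frame of box between -0.082 and 0.082 m and z of carton in the frame of box between 0.004 and 0.018 m and angle between carton's own z axis and vertical below 0.12 rad and contact force between the fingers and carton below 0.1 N and linear speed of carton below 0.03 m/s); the robot touches nothing.
It fails at once if a latch is swung in over the lid's place while the lid is not shut (value of joint any of latch_near, latch_far above 0.9 rad and value of joint lid above 0.06 rad).
It fails at once if the long carton is dropped (falls freely faster than 0.8 m/s) (linear speed of carton above 0.8 m/s and contact force between anything else and carton below 0.05 N).
It fails at once if a bystander is displaced by more than 30 mm or knocked over (distance of any of square_carton, tube, mug, tape_roll, stamp, padlock, stapler from where it was at the start of the episode above 0.03 m or angle between any of square_carton, tube, mug, tape_roll, stamp, padlock, stapler's own z axis and vertical above 0.5 rad).
It also fails if it takes over 69 s, if anything falls off the work surface, if the arm or the gripper's body presses on something with over 40 N, if the wrist force passes 120 N, or if a joint passes its speed limit or range.

### The arm

A 6-joint arm with a two-finger parallel gripper is mounted at the origin on the work surface. World frame = base frame: x ahead of the robot, y to its left, z up, the work surface at z = 0. Lengths are in m, angles in rad, forces in N, time in s.
With the tool pointing down it reaches from about 0.35 to 0.85 m from the base axis. Payload 8.1 kg.
Tool frame: the origin (TCP) lies at the very end of the fingers, on their centre line; the grasp point (between the pads) lies 19 mm behind it; z points along the fingers, y is the line along which they close (so a half turn about z gives the same grasp; the last joint's range is limited). The gripper opens to 93 mm and grips with 3 to 60 N. Pads are 15 mm wide; open, the fingers measure 128 mm over their backs; the gripper's body (75 mm by 188 mm) begins 65 mm behind the grasp point.
Start: joints at [1.036, 0.13, 1.488, -0, 1.523, -0.085], TCP at [0.261, 0.54, 0.219] pointing down, gripper open.
Joint ranges: [-2.96, 2.96], [-0.89, 2.26], [0.02, 2.5], [-1.34, 4.48], [0, 2.73], [-2.66, 2.66]. Speed limits (rad/s): [2.39, 2.39, 2.79, 3.14, 3.14, 3.14].

### API

Orientations are given as a rotation vector (axis times angle).
In Python, from plant import robot, imaging gives the robot as it stands.
- The arm moves only by the tool jog_arm, never from a script. Its argument "rows" is a list of rows, each a list of 2 entries, a list of its own where there are three numbers: the shift along the tool's x, y, z each as a share of 0.2 m, from -1 to 1, then the turn, a rotation vector about the tool's x, y, z each as a share of pi/2 rad, from -1 to 1. A call has 1 to 5 rows; each row is the pose to reach, as a shift and turn from the pose commanded when the call began, along the tool's axes at that moment; what a row does not reach only later rows make up. A row lasts 1/10 s, in which the tool goes at most 50 mm and 8.59 degrees, less where a joint would pass 70% of its speed; a pose out of reach is approached as far as the arm can. A call with a number of a shift or a turn outside -1 to 1 is refused whole. A call with a gripper value outside its range is refused whole. "hand" is the closure, from -1 (fully open) to 1 (shut), set as the call begins (left out, the last holds). The fingers move at their own pace and stop on an object; "squeeze" is the grip in N (left out, the last holds). Time passes only in rows, so rows that repeat a pose let the fingers close. It gives the time, the measured TCP pose, the force, the opening and the grip force at its end, in the units of the state.
- robot.read_state(): the state, without advancing time (a new reading comes with each control period).
- imaging.read_camera(name): name is "scene" or "side" or "wrist"; returns a dict with "frame" (384x512x3 uint8, red, green, blue), "vertical_fov" (degrees; the focal length in pixels is half the picture's height over the tangent of half this angle, whatever the lens; pixels are square), "cx", "cy" (the principal point, pixels), "R" (3x3) and "t" (3): a world point X has camera coordinates R X + t. Camera axes: x right, y down, z forward; pixel columns grow to the right and rows downward; lengths in m; the calibration is good to about 2 mm. A picture is of the moment at which its call begins. There is no depth.
- robot.close_job(): hands the job in; it is judged then, once.
The state is a dict: "t": time; "q": joint angles; "dq": joint speeds; "joint_torque": joint torques, N m; "tool_pos": TCP position; "orientation": TCP orientation; "force": force on the tool from outside, world axes, zero at the start; "wrist_torque": the same for the moment, N m; "opening": finger opening in m; "gripper_force": force on a finger pad.
Only numpy, scipy, OpenCV 4.12 (cv2) and the standard library are available. Lean on these libraries where they do the work, as an engineer would, in place of code of your own. Each camera call takes 0.05 s, during which the arm holds its last target. There are 200 camera calls.

## Working session

There is one attempt and no reset: what is moved stays moved. The work goes in short steps, Python scripts to look and compute and a tool call to move; the robot and the scene stay as the last step left them, time stands still between calls to the robot, and variables do not carry over. Pictures are saved under pics/ and viewed, at most 10 in all, crops included, and the job is handed in when it is done.

Besides the shell and the picture viewer there is one more tool, called after "Call:" by a JSON object that holds its "method" and its "body", one argument or row to a line. jog_arm: Moves the arm, as the interface text tells. Its arguments: {"type":"object","properties":{"rows":{"type":"array"},"hand":{"type":"number"},"squeeze":{"type":"number"}},"required":["rows"]}

```bash
mkdir -p pics; cat > h.py <<'E'
import numpy as np,cv2,pickle
from plant import robot,imaging
def snap(n,tag):
    c=imaging.read_camera(n); cv2.imwrite(f'pics/{tag}.png',cv2.cvtColor(c['frame'],cv2.COLOR_RGB2BGR)); pickle.dump(c,open(f'pics/{tag}.pkl','wb')); return c
def K(c):
    f=c['frame'].shape[0]/2/np.tan(np.radians(c['vertical_fov'])/2); return f
def ray(c,uv):
    d=np.array([(uv[0]-c['cx'])/K(c),(uv[1]-c['cy'])/K(c),1]);R=np.array(c['R']);return -R.T@np.array(c['t']),R.T@d
def onz(c,uv,z):
    o,d=ray(c,uv);return o+d*(z-o[2])/d[2]
def proj(c,X):
    p=np.array(c['R'])@np.array(X)+np.array(c['t']);return np.array([c['cx']+K(c)*p[0]/p[2],c['cy']+K(c)*p[1]/p[2]])
def tri(obs):
    A=np.zeros((3,3));b=np.zeros(3)
    for c,uv in obs:
        o,d=ray(c,uv);d/=np.linalg.norm(d);P=np.eye(3)-np.outer(d,d);A+=P;b+=P@o
    X=np.linalg.solve(A,b);return X,[np.round(proj(c,X)-uv,1) for c,uv in obs]
def load(t):return pickle.load(open(f'pics/{t}.pkl','rb'))
E
python3 - <<'E'
from h import *
for n in ('scene','side','wrist'):
    c=snap(n,n+'0');print(n,c['vertical_fov'],c['cx'],c['cy'],np.round(ray(c,(256,192)),3))
a=[cv2.imread(f'pics/{n}0.png') for n in ('scene','side','wrist')]
for n,i in zip('ABC',a): cv2.imwrite(f'pics/v{n}.png',cv2.resize(i,(800,600),interpolation=cv2.INTER_CUBIC))
print(robot.read_state())
E
```

```text
scene 55.90825779375359 260.2758222662539 191.12346691922315 [[ 1.062 -0.34   1.052]
 [-0.488  0.245 -0.838]]
side 50.15536968408813 257.9789483816502 193.46907512600896 [[ 0.104 -0.816  0.73 ]
 [ 0.393  0.713 -0.58 ]]
wrist 58.45745154391498 253.64012059501823 190.63782893491648 [[ 0.2    0.569  0.384]
 [ 0.227 -0.105 -0.968]]
{'t': 0.15, 'q': array([ 1.03561507e+00,  1.31025459e-01,  1.48904203e+00,  2.20606154e-05,
        1.52298984e+00, -8.53837274e-02]), 'dq': array([ 0.00050386, -0.00143764, -0.00375421, -0.00075685, -0.00025134,
       -0.00114093]), 'joint_torque': array([ 3.25751344e-04, -5.60469317e+01, -4.92338490e+01,  7.67630269e-02,
        3.06205906e-02, -1.15189437e-04]), 'tool_pos': array([0.26060612, 0.53995517, 0.21779877]), 'orientation': array([-7.00496343e-01, -3.06201944e+00,  2.17995192e-03]), 'force': array([ 0.26514519, -0.66773313, -0.56801644]), 'wrist_torque': array([ 0.00130298, -0.00751501,  0.03073906]), 'gripper_force': 0.0, 'opening': 0.09310809326795674}
```

View pics/vA.png

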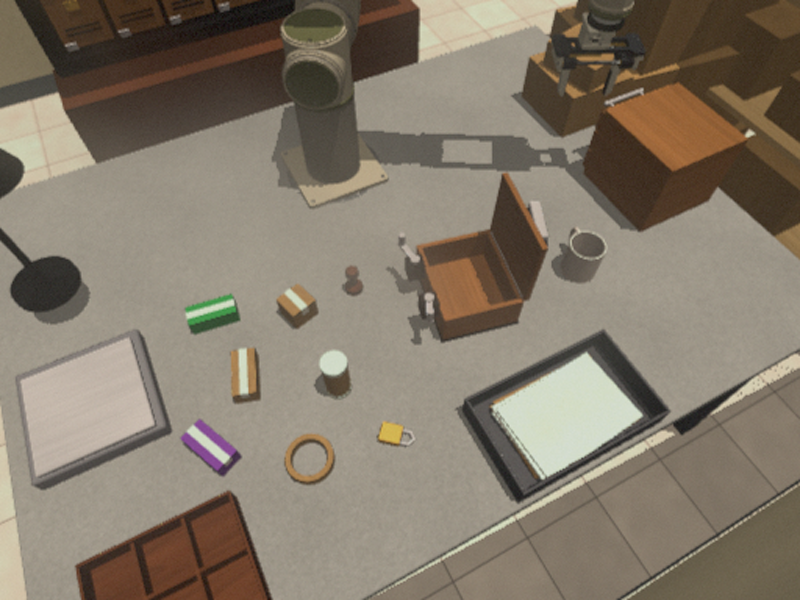

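View pics/vB.png

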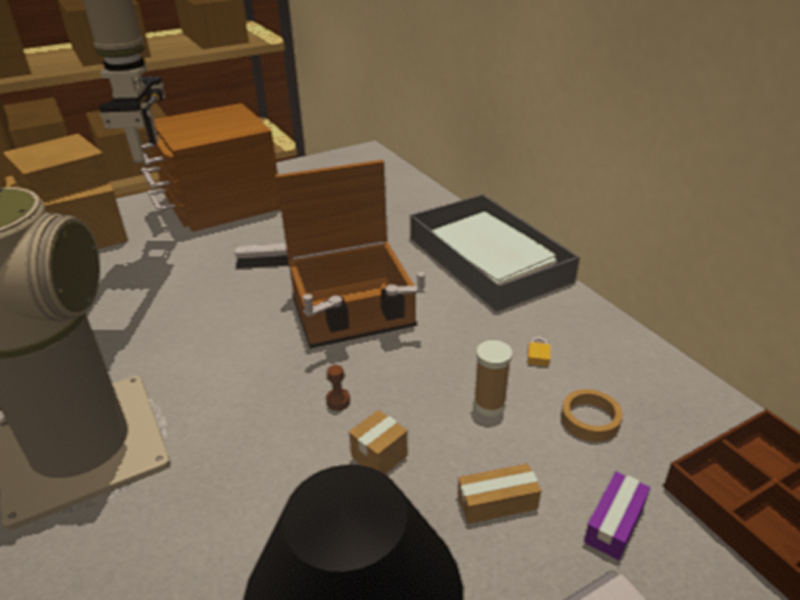

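The scene view shows the carton at about (244,373)/1.5625, the box at (475,280)/1.5625, and the lid slightly past upright with the stapler behind it. In the side view the carton is at (499,492)/1.5625. Next I'll enlarge these areas.

```bash
python3 - <<'E'
from h import *
import cv2
def crop(t,x,y,w,h):
    i=cv2.imread(f'pics/{t}.png')[y:y+h,x:x+w]; i=cv2.resize(i,None,fx=3,fy=3,interpolation=cv2.INTER_CUBIC)
    for k in range(0,w,10):
        L=8 if k%50 else 18
        cv2.line(i,(3*k,0),(3*k,L),(0,0,255),1)
    for k in range(0,h,10):
        L=8 if k%50 else 18
        cv2.line(i,(0,3*k),(L,3*k),(0,0,255),1)
    return i
A=crop('scene0',245,105,133,133);B=crop('side0',170,100,133,133)
C=crop('scene0',100,210,133,66);D=crop('side0',260,280,133,66)
cv2.imwrite('pics/m1.png',np.vstack([np.hstack([A,B]),np.hstack([C,D])]))
E
```

```text
(no output)
```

View pics/m1.png

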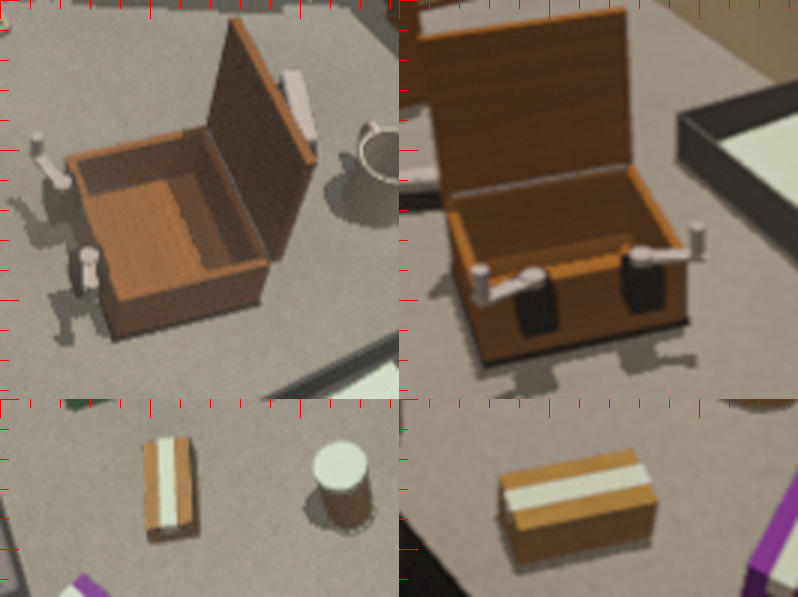

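The crops show the box's rim and base corners, both knobs and the carton's top-face corners. I'll fit the poses from these.

```bash
cat > m.py <<'E'
from h import *
from scipy.optimize import least_squares
S=load('scene0');D=load('side0')
s=lambda x,y:(245+x/3,105+y/3); d=lambda x,y:(170+(x-399)/3,100+y/3)
sc=lambda x,y:(100+x/3,210+(y-399)/3); dc=lambda x,y:(260+(x-399)/3,280+(y-399)/3)
print('rim +x-y',tri([(S,s(268,262)),(D,d(632,166))]))
print('base -x-y',tri([(S,s(113,338)),(D,d(690,322))]))
print('knob near top',tri([(S,s(36,137)),(D,d(481,268))]))
print('knob far top',tri([(S,s(89,253)),(D,d(697,228))]))
ct=[(144,443),(189,437),(192,527),(148,532)]; cs=[(499,477),(514,527),(657,487),(634,451)]
T=[tri([(S,sc(*a)),(D,dc(*b))]) for a,b in zip(ct,cs)]
for t in T: print('carton',np.round(t[0],3),t[1])
def Rz(a):c,q=np.cos(a),np.sin(a);return np.array([[c,-q,0],[q,c,0],[0,0,1]])
def fit(pts,x0):
    def f(p): return np.concatenate([proj(c,Rz(p[3])@np.array(X)+p[:3])-uv for c,uv,X in pts])
    r=least_squares(f,x0);return r.x,np.round(r.fun.reshape(-1,2),1)
X,Y,Z=.085,.1,.085
P=[(S,s(67,158),(-X,Y,Z)),(S,s(268,262),(X,-Y,Z)),(S,s(207,127),(X,Y,Z)),(S,s(113,338),(-X,-Y,0)),(S,s(262,305),(X,-Y,0)),
(D,d(632,166),(X,-Y,Z)),(D,d(447,197),(X,Y,Z)),(D,d(687,248),(-X,-Y,Z)),(D,d(486,366),(-X,Y,0)),(D,d(690,322),(-X,-Y,0))]
b,r=fit(P,[.5,.25,0,1.5]);print('box',b);print(r.tolist())
# carton corner order per scene: find via tri
m=np.mean([t[0] for t in T],0);v=T[3][0]-T[0][0];a=np.arctan2(v[1],v[0])
L=[]
for i in range(4):
    loc=Rz(-a)@(T[i][0]-m);l=(np.sign(loc[0])*.05,np.sign(loc[1])*.024,.04);L+=[(S,sc(*ct[i]),l),(D,dc(*cs[i]),l)]
c,r=fit(L,[*m[:2],0,a]);print('carton',c);print(r.tolist())
def bx(p):return Rz(b[3])@np.array(p)+b[:3]
# lid angle: lid free edge inner corners
for th in np.arange(1.4,1.95,.1):
    print(round(th,1),[np.round((proj(S,bx((.085-.17*np.cos(th),y,.085+.17*np.sin(th))))-(245,105))*3) for y in(.1,-.1)])
for n in('near','far'):
    q=1 if n=='near' else -1
    for th in(-.6,-.3,0,.3):
        print(n,th,np.round((proj(S,bx((-.103+.05*np.sin(th),q*(.05+.05*np.cos(th)),.134)))-(245,105))*3))
for u in [(283,75),(303,70),(316,150)]: print('stapler?',onz(S,s(*u),.04))
E
python3 m.py
```

```text
rim +x-y (array([0.61541022, 0.16243204, 0.08420261]), [array([-0.1,  0.4]), array([-0.3, -0.3])])
base -x-y (array([ 0.5843673 , -0.0047208 ,  0.00434833]), [array([-0.3,  0.7]), array([-0.7, -0.5])])
knob near top (array([0.38560294, 0.00355372, 0.13349256]), [array([-0. ,  0.1]), array([-0.2, -0.1])])
knob far top (array([ 0.56306839, -0.03460143,  0.14589039]), [array([-1.9,  4.4]), array([-4.3, -3.4])])
carton [ 0.431 -0.391  0.062] [array([ 2.3, -3.6]), array([5.7, 3.4])]
carton [ 0.431 -0.371  0.009] [array([-2.5,  3.7]), array([-5.8, -3.9])]
carton [ 0.535 -0.401  0.017] [array([-2.5,  3.4]), array([-5.2, -3.1])]
carton [ 0.526 -0.418  0.058] [array([ 2.8, -4. ]), array([6.1, 3.3])]
box [ 5.05122261e-01  1.01461496e-01 -2.21024397e-04  1.36824303e+00]
[[-0.7, -0.4], [1.3, 1.1], [-0.4, -0.4], [0.6, 1.4], [-1.2, 0.4], [0.7, -1.1], [-1.5, -0.2], [0.2, 0.6], [-0.4, -0.2], [-0.7, 0.1]]
carton [ 0.48127391 -0.39356819 -0.0050217  -0.33704599]
[[1.4, 0.3], [5.5, 15.8], [1.7, 0.4], [-5.5, -19.6], [0.7, -0.6], [-7.9, -13.4], [-0.8, -0.2], [7.7, 16.6]]
1.4 [array([200.,  25.]), array([275., 175.])]
1.5 [array([216.,  21.]), array([293., 169.])]
1.6 [array([231.,  17.]), array([310., 165.])]
1.7 [array([247.,  15.]), array([326., 162.])]
1.8 [array([261.,  14.]), array([342., 160.])]
1.9 [array([275.,  14.]), array([356., 160.])]
near -0.6 [ 27. 144.]
near -0.3 [ 38. 137.]
near 0 [ 50. 132.]
near 0.3 [ 64. 131.]
far -0.6 [ 76. 281.]
far -0.3 [ 91. 283.]
far 0 [105. 282.]
far 0.3 [119. 276.]
stapler? [0.36882572 0.36029905 0.04      ]
stapler? [0.37331604 0.38751878 0.04      ]
stapler? [0.48703443 0.32705908 0.04      ]
```

```bash
sed -i 's/cs=\[.*/cs=[(514,527),(499,477),(634,451),(657,487)]/' m.py; cat >> m.py <<'E'
print('----')
for n,q in(('near',1),('far',-1)):
    print(n,'piv', bx((-.103,q*.05,.098)),(proj(S,bx((-.103,q*.05,.1)))-(245,105))*3,(proj(D,bx((-.103,q*.05,.1)))-(170,100))*3+(399,0))
    for th in(-.6,-.4,-.2,0,.2):
        X=bx((-.103+.05*np.sin(th),q*(.05+.05*np.cos(th)),.134));print(th,X,np.round((proj(D,X)-(170,100))*3+(399,0)))
E
python3 m.py | grep -A30 -e carton -e ----
```

```text
carton [ 0.424 -0.403  0.037] [array([ 0.1, -0.2]), array([0.3, 0.2])]
carton [ 0.438 -0.36   0.034] [array([-0.2,  0.3]), array([-0.5, -0.3])]
carton [ 0.536 -0.39   0.033] [array([ 0.1, -0.1]), array([0.2, 0.1])]
carton [ 0.525 -0.429  0.042] [array([ 0.3, -0.5]), array([0.7, 0.4])]
box [ 5.05122261e-01  1.01461496e-01 -2.21024397e-04  1.36824303e+00]
[[-0.7, -0.4], [1.3, 1.1], [-0.4, -0.4], [0.6, 1.4], [-1.2, 0.4], [0.7, -1.1], [-1.5, -0.2], [0.2, 0.6], [-0.4, -0.2], [-0.7, 0.1]]
carton [ 0.48058999 -0.3950255  -0.0036111  -0.28345846]
[[-0.1, 0.6], [1.6, 0.3], [0.3, -0.0], [-0.6, -1.6], [1.0, -1.3], [-1.0, -2.1], [-0.5, -0.1], [0.4, 3.7]]
1.4 [array([200.,  25.]), array([275., 175.])]
1.5 [array([216.,  21.]), array([293., 169.])]
1.6 [array([231.,  17.]), array([310., 165.])]
1.7 [array([247.,  15.]), array([326., 162.])]
1.8 [array([261.,  14.]), array([342., 160.])]
1.9 [array([275.,  14.]), array([356., 160.])]
near -0.6 [ 27. 144.]
near -0.3 [ 38. 137.]
near 0 [ 50. 132.]
near 0.3 [ 64. 131.]
far -0.6 [ 76. 281.]
far -0.3 [ 91. 283.]
far 0 [105. 282.]
far 0.3 [119. 276.]
sta
[... 165 characters left out ...]
 0.09777898] [ 62.45215999 186.21108801] [533.5899995  278.26219948]
-0.6 [ 0.38932122 -0.0087275   0.13377898] [490. 273.]
-0.4 [0.3863953  0.00081746 0.13377898] [483. 269.]
-0.2 [0.385424   0.01075343 0.13377898] [477. 263.]
0 [0.38644603 0.02068432 0.13377898] [474. 257.]
0.2 [0.38942065 0.03021421 0.13377898] [473. 251.]
far piv [ 0.53337945 -0.00949134  0.09777898] [ 89.30753111 259.7614811 ] [641.82495874 256.98022281]
-0.6 [ 0.56812309 -0.04544797  0.13377898] [695. 233.]
-0.4 [ 0.57457401 -0.03782874  0.13377898] [697. 227.]
-0.2 [ 0.57938263 -0.02907978  0.13377898] [697. 221.]
0 [ 0.58235725 -0.01954989  0.13377898] [694. 215.]
0.2 [ 0.58337928 -0.009619    0.13377898] [690. 210.]
```

```bash
python3 - <<'E'
from h import *
i=cv2.imread('pics/scene0.png')[140:215,250:350];cv2.imwrite('pics/m2.png',cv2.resize(i,(800,600),interpolation=cv2.INTER_CUBIC))
E
```

```text
(no output)
```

View pics/m2.png

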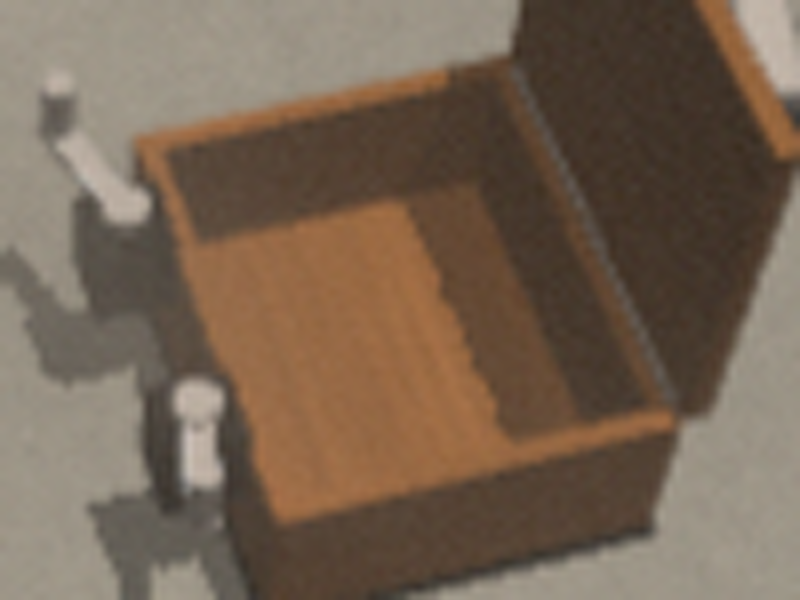

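The enlarged view shows the near knob at about (58,85) and the far knob foreshortened towards (200,470), so both latches sit near -0.3 rad. The box interior is free. I'll check the neighbours and plan the first moves.

```bash
cat > plan.py <<'E'
from h import *
from scipy.spatial.transform import Rotation as Ro
def down(yaw,tx=0,ty=0): # yaw = world angle of tool y; tool z down ; tilt about tool x/y afterwards
    y=np.array([np.cos(yaw),np.sin(yaw),0]);z=np.array([0,0,-1.]);R=np.c_[np.cross(y,z),y,z]
    return Ro.from_matrix(R)*Ro.from_rotvec([tx,ty,0])
def plan(wps,start=None):
    st=robot.read_state();p,R=(st['tool_pos'],Ro.from_rotvec(st['orientation'])) if start is None else start
    for w in wps:
        p2=np.array(w[0]);R2=down(*np.atleast_1d(w[1]))
        s=R.inv().apply(p2-p)/.2;r=(R.inv()*R2).as_rotvec()/(np.pi/2)
        n=max(np.linalg.norm(p2-p)/.05,np.degrees(np.linalg.norm(r)*np.pi/2)/8.59)
        print(np.round(p2,3),'shift',np.round(s,3).tolist(),'turn',np.round(r,3).tolist(),'rows %.1f'%n);p,R=p2,R2
E
python3 - <<'E'
from plan import *
S=load('scene0')
for n,u,z in [('tube',(334,362),.11),('sqc',(297,297),.055),('stamp',(352,270),.07),('mug',(585,245),.09),('padlock',(391,433),.02),('tape',(310,456),.025),('green',(211,306),.04),('purple',(210,440),.04)]:
    print(n,np.round(onz(S,np.array(u)/1.5625,z),3))
y=1.288
plan([((.27,.54,.36),y),((.37,.38,.36),y),((.41,.20,.36),y),((.42,.02,.36),y),((.45,-.16,.33),y),((.48,-.33,.28),y),((.4806,-.395,.10),y),((.4806,-.395,.006),y)])
E
```

```text
tube [ 0.58  -0.237  0.11 ]
sqc [ 0.375 -0.239  0.055]
stamp [ 0.375 -0.11   0.07 ]
mug [0.559 0.362 0.09 ]
padlock [ 0.72  -0.191  0.02 ]
tape [ 0.693 -0.343  0.025]
green [ 0.303 -0.408  0.04 ]
purple [ 0.586 -0.495  0.04 ]
[0.27 0.54 0.36] shift [-0.042, 0.02, -0.711] turn [-0.001, -0.0, -0.106] rows 2.9
[0.37 0.38 0.36] shift [-0.703, -0.629, 0.0] turn [0.0, 0.0, 0.0] rows 3.8
[0.41 0.2  0.36] shift [-0.443, -0.808, 0.0] turn [0.0, 0.0, 0.0] rows 3.7
[0.42 0.02 0.36] shift [-0.299, -0.85, 0.0] turn [0.0, 0.0, 0.0] rows 3.6
[ 0.45 -0.16  0.33] shift [-0.395, -0.822, 0.15] turn [0.0, 0.0, 0.0] rows 3.7
[ 0.48 -0.33  0.28] shift [-0.381, -0.774, 0.25] turn [0.0, 0.0, 0.0] rows 3.6
[ 0.481 -0.395  0.1  ] shift [-0.094, -0.311, 0.9] turn [0.0, 0.0, 0.0] rows 3.8
[ 0.481 -0.395  0.006] shift [0.0, 0.0, 0.47] turn [0.0, 0.0, 0.0] rows 1.9
```

Call:
{"method": "jog_arm", "body": {
  "rows": [
    [[-0.042, 0.02, -0.711], [0, 0, -0.106]],
    [[-0.042, 0.02, -0.711], [0, 0, -0.106]],
    [[-0.042, 0.02, -0.711], [0, 0, -0.106]]
  ],
  "hand": -1
}}

```text
t: 0.45
tool_pos: [0.2701, 0.5401, 0.3629]
orientation: [0.442, 3.11, 0.0]
force: [-0.3, 0.2, 1.2]
opening: 0.0928
gripper_force: 0.0
```

Call:
{"method": "jog_arm", "body": {
  "rows": [
    [[-0.703, -0.629, 0], [0, 0, 0]],
    [[-0.703, -0.629, 0], [0, 0, 0]],
    [[-0.703, -0.629, 0], [0, 0, 0]],
    [[-0.703, -0.629, 0], [0, 0, 0]]
  ]
}}

```text
t: 0.85
tool_pos: [0.3709, 0.378, 0.3607]
orientation: [0.444, 3.11, -0.001]
force: [0.5, 0.1, -0.5]
opening: 0.0928
gripper_force: 0.0
```

Call:
{"method": "jog_arm", "body": {
  "rows": [
    [[-0.443, -0.808, 0], [0, 0, 0]],
    [[-0.443, -0.808, 0], [0, 0, 0]],
    [[-0.443, -0.808, 0], [0, 0, 0]],
    [[-0.443, -0.808, 0], [0, 0, 0]]
  ]
}}

```text
t: 1.25
tool_pos: [0.41, 0.1976, 0.3607]
orientation: [0.445, 3.11, -0.001]
force: [0.7, -0.2, 0.5]
opening: 0.0926
gripper_force: 0.0
```

Call:
{"method": "jog_arm", "body": {
  "rows": [
    [[-0.299, -0.85, 0], [0, 0, 0]],
    [[-0.299, -0.85, 0], [0, 0, 0]],
    [[-0.299, -0.85, 0], [0, 0, 0]],
    [[-0.299, -0.85, 0], [0, 0, 0]]
  ]
}}

```text
t: 1.65
tool_pos: [0.4194, 0.0174, 0.3607]
orientation: [0.446, 3.11, -0.001]
force: [0.5, -0.2, 0.5]
opening: 0.0932
gripper_force: 0.0
```

Call:
{"method": "jog_arm", "body": {
  "rows": [
    [[-0.395, -0.822, 0.15], [0, 0, 0]],
    [[-0.395, -0.822, 0.15], [0, 0, 0]],
    [[-0.395, -0.822, 0.15], [0, 0, 0]],
    [[-0.395, -0.822, 0.15], [0, 0, 0]]
  ]
}}

```text
t: 2.05
tool_pos: [0.4492, -0.1624, 0.3298]
orientation: [-0.446, -3.109, 0.0]
force: [0.8, 0.6, 0.3]
opening: 0.0932
gripper_force: 0.0
```

Call:
{"method": "jog_arm", "body": {
  "rows": [
    [[-0.381, -0.774, 0.25], [0, 0, 0]],
    [[-0.381, -0.774, 0.25], [0, 0, 0]],
    [[-0.381, -0.774, 0.25], [0, 0, 0]],
    [[-0.381, -0.774, 0.25], [0, 0, 0]],
    [[-0.381, -0.774, 0.25], [0, 0, 0]]
  ]
}}

```text
t: 2.55
tool_pos: [0.4782, -0.3322, 0.2774]
orientation: [-0.449, -3.105, -0.003]
force: [-1.1, 1.5, -1.6]
opening: 0.0931
gripper_force: 0.0
```

```bash
python3 - <<'E'
from plan import *
snap('wrist','w1');i=cv2.imread('pics/w1.png');cv2.imwrite('pics/w1b.png',cv2.resize(i,(800,600),interpolation=cv2.INTER_CUBIC))
st=robot.read_state();print(st['t'],st['tool_pos'],st['orientation'],Ro.from_rotvec(st['orientation']).as_matrix()[:,1])
E
```

```text
2.6 [ 0.47867241 -0.33052213  0.27879217] [-4.47004030e-01 -3.10651431e+00 -2.98648808e-03] [0.28194923 0.95942824 0.00144484]
```

View pics/w1b.png

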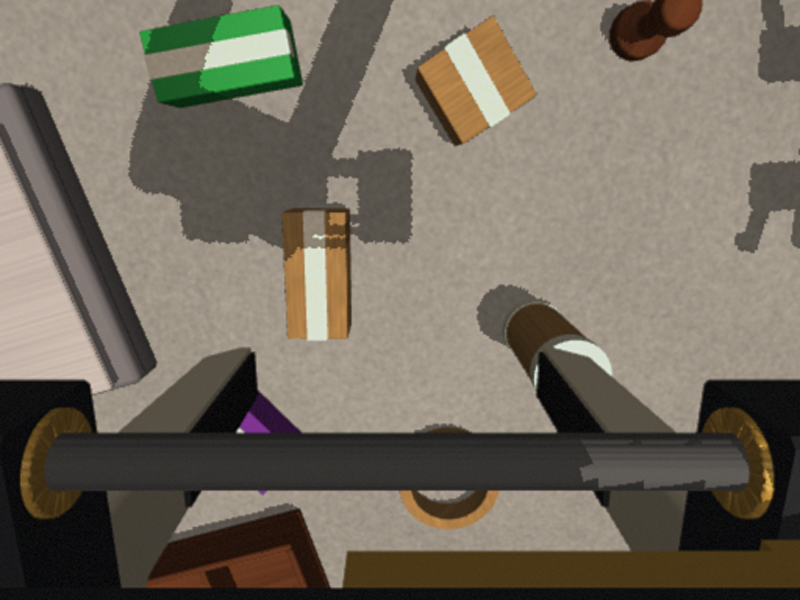

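The wrist view shows the carton's top face with corners at about (284,211), (347,210), (349,338) and (288,339) on the 800-pixel scale. I'll check these against the first fit.

```bash
python3 - <<'E'
from plan import *
c=load('w1');P=np.array([onz(c,np.array(u)/1.5625,.04) for u in [(284,212),(347,211),(349,338),(288,339)]])
print(P.round(3),P.mean(0));v=P[3]+P[2]-P[0]-P[1];yaw=np.arctan2(v[1],v[0]);print(yaw,np.linalg.norm(P[1]-P[0]),np.linalg.norm(v)/2)
m=P.mean(0);y=yaw+np.pi/2
yb=-.203
plan([((m[0],m[1],.10),y),((m[0],m[1],.007),y)])
E
```

```text
[[ 0.423 -0.404  0.04 ]
 [ 0.436 -0.359  0.04 ]
 [ 0.531 -0.388  0.04 ]
 [ 0.518 -0.434  0.04 ]] [ 0.47719622 -0.39638124  0.04      ]
-0.2991744927458662 0.04704527434677716 0.09956353882963154
[ 0.477 -0.396  0.1  ] shift [-0.089, -0.319, 0.893] turn [0.001, -0.002, 0.008] rows 3.8
[ 0.477 -0.396  0.007] shift [0.0, 0.0, 0.465] turn [0.0, 0.0, 0.0] rows 1.9
```

Both measurements agree to within about 3 mm, and the sizes match 100 x 48.

Call:
{"method": "jog_arm", "body": {
  "rows": [
    [[-0.089, -0.319, 0.893], [0, 0, 0.008]],
    [[-0.089, -0.319, 0.893], [0, 0, 0.008]],
    [[-0.089, -0.319, 0.893], [0, 0, 0.008]],
    [[-0.089, -0.319, 0.893], [0, 0, 0.008]],
    [[-0.089, -0.319, 0.893], [0, 0, 0.008]]
  ]
}}

```text
t: 3.1
tool_pos: [0.4756, -0.3926, 0.0958]
orientation: [-0.462, -3.099, -0.01]
force: [-0.1, 0.6, -0.5]
opening: 0.093
gripper_force: 0.0
```

Call:
{"method": "jog_arm", "body": {
  "rows": [
    [[0, 0, 0.2], [0, 0, 0]],
    [[0, 0, 0.35], [0, 0, 0]],
    [[0, 0, 0.465], [0, 0, 0]],
    [[0, 0, 0.465], [0, 0, 0]]
  ]
}}

```text
t: 3.5
tool_pos: [0.4782, -0.3933, 0.0082]
orientation: [-0.461, -3.105, -0.004]
force: [-0.5, 1.3, 0.9]
opening: 0.0928
gripper_force: 0.0
```

Call:
{"method": "jog_arm", "body": {
  "rows": [
    [[0, 0, 0], [0, 0, 0]],
    [[0, 0, 0], [0, 0, 0]],
    [[0, 0, 0], [0, 0, 0]],
    [[0, 0, 0], [0, 0, 0]],
    [[0, 0, 0], [0, 0, 0]]
  ],
  "hand": 1,
  "squeeze": 15
}}

```text
t: 4.0
tool_pos: [0.4792, -0.3961, 0.0101]
orientation: [0.463, 3.106, -0.001]
force: [0.5, -0.5, -0.9]
opening: 0.058
gripper_force: 0.0
```

Call:
{"method": "jog_arm", "body": {
  "rows": [
    [[0, 0, 0], [0, 0, 0]],
    [[0, 0, 0], [0, 0, 0]],
    [[0, 0, 0], [0, 0, 0]],
    [[0, 0, 0], [0, 0, 0]]
  ]
}}

```text
t: 4.4
tool_pos: [0.4788, -0.396, 0.0095]
orientation: [0.463, 3.107, -0.0]
force: [-1.6, -0.1, 4.0]
opening: 0.0477
gripper_force: 15.0
```

```bash
python3 - <<'E'
from plan import *
st=robot.read_state();print(st['t'],st['tool_pos'],st['opening'],st['gripper_force'])
x,y=st['tool_pos'][:2];a=1.272
b=(.505,.1015);yb=1.368-np.pi/2
plan([((x,y,.15),a),((x,y,.25),a),((.46,-.24,.25),.9),((.45,-.07,.25),.35),((.505,.03,.25),yb),((*b,.20),yb),((*b,.06),yb),((*b,.018),yb)])
E
```

```text
4.4 [ 0.47883688 -0.39599564  0.00948689] 0.04767274572826431 15.000270456075668
[ 0.479 -0.396  0.15 ] shift [-0.0, -0.0, -0.703] turn [-0.0, 0.0, 0.002] rows 2.8
[ 0.479 -0.396  0.25 ] shift [0.0, 0.0, -0.5] turn [0.0, 0.0, 0.0] rows 2.0
[ 0.46 -0.24  0.25] shift [0.32, 0.718, 0.0] turn [0.0, 0.0, 0.237] rows 3.1
[ 0.45 -0.07  0.25] shift [0.568, 0.635, 0.0] turn [0.0, 0.0, 0.35] rows 3.7
[0.505 0.03  0.25 ] shift [0.375, 0.43, 0.0] turn [0.0, 0.0, 0.352] rows 3.7
[0.505 0.102 0.2  ] shift [0.35, -0.072, 0.25] turn [0.0, 0.0, 0.0] rows 1.7
[0.505 0.102 0.06 ] shift [0.0, 0.0, 0.7] turn [0.0, 0.0, 0.0] rows 2.8
[0.505 0.102 0.018] shift [0.0, 0.0, 0.21] turn [0.0, 0.0, 0.0] rows 0.8
```

Call:
{"method": "jog_arm", "body": {
  "rows": [
    [[0, 0, -0.2], [0, 0, 0]],
    [[0, 0, -0.45], [0, 0, 0]],
    [[0, 0, -0.7], [0, 0, 0]],
    [[0, 0, -0.7], [0, 0, 0]]
  ]
}}

```text
t: 4.8
tool_pos: [0.4824, -0.399, 0.1583]
orientation: [0.461, 3.097, -0.012]
force: [1.7, -1.7, -0.6]
opening: 0.0477
gripper_force: 15.0
```

Call:
{"method": "jog_arm", "body": {
  "rows": [
    [[0, 0, -0.25], [0, 0, 0]],
    [[0, 0, -0.5], [0, 0, 0]],
    [[0, 0, -0.5], [0, 0, 0]]
  ]
}}

```text
t: 5.1
tool_pos: [0.4815, -0.3981, 0.2578]
orientation: [0.461, 3.097, -0.011]
force: [0.7, -0.6, -0.7]
opening: 0.0479
gripper_force: 15.0
```

Call:
{"method": "jog_arm", "body": {
  "rows": [
    [[0.08, 0.18, 0], [0, 0, 0.06]],
    [[0.16, 0.36, 0], [0, 0, 0.12]],
    [[0.24, 0.54, 0], [0, 0, 0.18]],
    [[0.32, 0.718, 0], [0, 0, 0.237]]
  ]
}}

```text
t: 5.5
tool_pos: [0.4587, -0.238, 0.2475]
orientation: [-1.036, -2.964, -0.001]
force: [0.9, 0.8, -2.6]
opening: 0.0478
gripper_force: 15.0
```

Call:
{"method": "jog_arm", "body": {
  "rows": [
    [[0.11, 0.127, 0], [0, 0, 0.07]],
    [[0.23, 0.254, 0], [0, 0, 0.14]],
    [[0.34, 0.38, 0], [0, 0, 0.21]],
    [[0.45, 0.51, 0], [0, 0, 0.28]],
    [[0.568, 0.635, 0], [0, 0, 0.35]]
  ]
}}

```text
t: 6.0
tool_pos: [0.4484, -0.0682, 0.2479]
orientation: [-1.802, -2.572, 0.0]
force: [0.7, -0.6, -2.1]
opening: 0.0478
gripper_force: 15.0
```

Call:
{"method": "jog_arm", "body": {
  "rows": [
    [[0.08, 0.09, 0], [0, 0, 0.07]],
    [[0.16, 0.18, 0], [0, 0, 0.14]],
    [[0.24, 0.27, 0], [0, 0, 0.21]],
    [[0.31, 0.35, 0], [0, 0, 0.28]],
    [[0.375, 0.43, 0], [0, 0, 0.352]]
  ]
}}

```text
t: 6.5
tool_pos: [0.5037, 0.0316, 0.2478]
orientation: [-2.435, -1.983, 0.002]
force: [-0.3, -0.5, -1.6]
opening: 0.0477
gripper_force: 15.0
```

Call:
{"method": "jog_arm", "body": {
  "rows": [
    [[0, 0, 0], [0, 0, 0]],
    [[0, 0, 0], [0, 0, 0]]
  ]
}}

```text
t: 6.7
tool_pos: [0.5032, 0.0306, 0.2479]
orientation: [-2.428, -1.992, 0.003]
force: [0.7, 0.1, -1.3]
opening: 0.0481
gripper_force: 15.0
```

```bash
python3 - <<'E'
from plan import *
st=robot.read_state();print(st['t'],st['tool_pos'],st['opening'],st['gripper_force'],st['q'])
b=(.5026,.0897);yb=1.368-np.pi/2
plan([((*b,.18),yb),((*b,.06),yb),((*b,.025),yb)])
E
```

```text
6.7 [0.50323019 0.03064066 0.24793985] 0.04809008646079109 14.999852478504181 [-4.07601840e-02 -1.39808171e-01  1.70446730e+00 -2.08548404e-04
  1.57897014e+00  1.56131122e-01]
[0.503 0.09  0.18 ] shift [0.289, -0.06, 0.34] turn [-0.001, 0.0, 0.004] rows 1.8
[0.503 0.09  0.06 ] shift [0.0, 0.0, 0.6] turn [0.0, 0.0, 0.0] rows 2.4
[0.503 0.09  0.025] shift [0.0, 0.0, 0.175] turn [0.0, 0.0, 0.0] rows 0.7
```

Call:
{"method": "jog_arm", "body": {
  "rows": [
    [[0.145, -0.03, 0.17], [0, 0, 0]],
    [[0.289, -0.06, 0.34], [0, 0, 0]],
    [[0.289, -0.06, 0.34], [0, 0, 0]],
    [[0.289, -0.06, 0.34], [0, 0, 0]]
  ]
}}

```text
t: 7.1
tool_pos: [0.5023, 0.089, 0.1799]
orientation: [-2.429, -1.99, 0.004]
force: [0.6, -0.2, -1.2]
opening: 0.0479
gripper_force: 15.0
```

Call:
{"method": "jog_arm", "body": {
  "rows": [
    [[0, 0, 0.2], [0, 0, 0]],
    [[0, 0, 0.4], [0, 0, 0]],
    [[0, 0, 0.6], [0, 0, 0]],
    [[0, 0, 0.6], [0, 0, 0]]
  ]
}}

```text
t: 7.5
tool_pos: [0.4997, 0.0878, 0.0569]
orientation: [-2.429, -1.985, 0.011]
force: [-1.5, -1.0, -1.4]
opening: 0.0479
gripper_force: 15.0
```

Call:
{"method": "jog_arm", "body": {
  "rows": [
    [[0, 0, 0.05], [0, 0, 0]],
    [[0, 0, 0.1], [0, 0, 0]],
    [[0, 0, 0.15], [0, 0, 0]],
    [[0, 0, 0.175], [0, 0, 0]],
    [[0, 0, 0.175], [0, 0, 0]]
  ]
}}

```text
t: 8.0
tool_pos: [0.5031, 0.0895, 0.0258]
orientation: [-2.432, -1.988, 0.001]
force: [-0.0, -0.8, -2.2]
opening: 0.0478
gripper_force: 15.0
```

Call:
{"method": "jog_arm", "body": {
  "rows": [
    [[0, 0, 0.01], [0, 0, 0]],
    [[0, 0, 0.02], [0, 0, 0]],
    [[0, 0, 0.02], [0, 0, 0]],
    [[0, 0, 0.02], [0, 0, 0]]
  ]
}}

```text
t: 8.4
tool_pos: [0.5036, 0.0895, 0.0224]
orientation: [2.432, 1.989, 0.0]
force: [0.4, -1.0, -2.0]
opening: 0.0478
gripper_force: 15.0
```

Call:
{"method": "jog_arm", "body": {
  "rows": [
    [[0, 0, 0.008], [0, 0, 0]],
    [[0, 0, 0.016], [0, 0, 0]],
    [[0, 0, 0.016], [0, 0, 0]],
    [[0, 0, 0.016], [0, 0, 0]]
  ]
}}

```text
t: 8.8
tool_pos: [0.5037, 0.0895, 0.0194]
orientation: [2.432, 1.988, 0.0]
force: [-0.4, -0.1, 4.2]
opening: 0.0478
gripper_force: 15.0
```

Force changed to +4 N, so the carton is on the floor. I'll release it and rise.

Call:
{"method": "jog_arm", "body": {
  "rows": [
    [[0, 0, 0], [0, 0, 0]],
    [[0, 0, 0], [0, 0, 0]],
    [[0, 0, 0], [0, 0, 0]],
    [[0, 0, 0], [0, 0, 0]],
    [[0, 0, 0], [0, 0, 0]]
  ],
  "hand": -1
}}

```text
t: 9.3
tool_pos: [0.5035, 0.0895, 0.019]
orientation: [2.432, 1.989, -0.0]
force: [-0.9, 0.5, 0.0]
opening: 0.0835
gripper_force: 0.0
```

Call:
{"method": "jog_arm", "body": {
  "rows": [
    [[0, 0, -0.2], [0, 0, 0]],
    [[0, 0, -0.45], [0, 0, 0]],
    [[0, 0, -0.7], [0, 0, 0]],
    [[0, 0, -0.95], [0, 0, 0]],
    [[0, 0, -0.95], [0, 0, 0]]
  ]
}}

```text
t: 9.8
tool_pos: [0.5079, 0.0899, 0.218]
orientation: [2.426, 1.984, 0.018]
force: [-0.2, -0.1, -0.2]
opening: 0.0935
gripper_force: 0.0
```

Call:
{"method": "jog_arm", "body": {
  "rows": [
    [[0, 0, -0.25], [0, 0, 0]],
    [[0, 0, -0.5], [0, 0, 0]],
    [[0, 0, -0.75], [0, 0, 0]],
    [[0, 0, -0.75], [0, 0, 0]]
  ],
  "hand": 1
}}

```text
t: 10.2
tool_pos: [0.506, 0.0897, 0.3673]
orientation: [2.427, 1.984, 0.016]
force: [0.0, 0.2, 0.4]
opening: 0.0657
gripper_force: 0.0
```

```bash
python3 - <<'E'
from h import *
snap('scene','s2');snap('side','d2')
def crop(t,x,y,w,h,f): return cv2.resize(cv2.imread(f'pics/{t}.png')[y:y+h,x:x+w],(w*f,h*f),interpolation=cv2.INTER_CUBIC)
cv2.imwrite('pics/m3.png',np.hstack([crop('s2',245,80,133,160,3),crop('d2',150,80,133,160,3)]))
print(robot.read_state()['tool_pos'])
E
```

```text
[0.50425443 0.08953608 0.36014614]
```

View pics/m3.png

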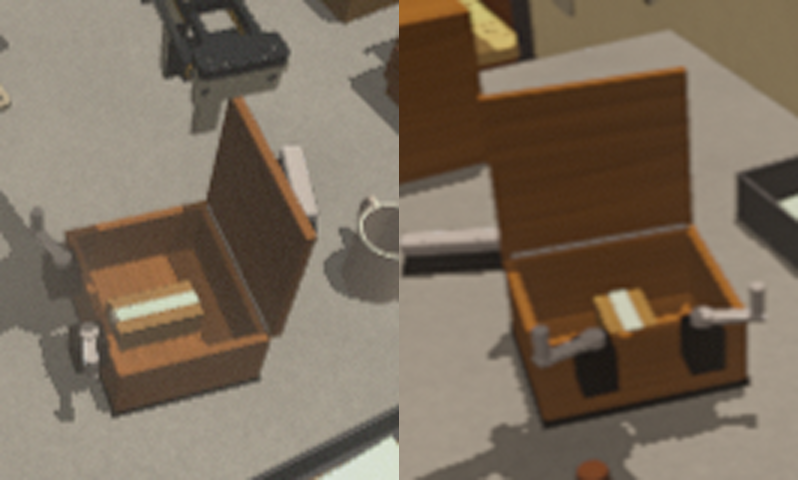

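The carton lies flat in the box between the walls, and the lid is still open. Next comes the lid fold path.

```bash
cat > lid.py <<'E'
from plan import *
B=np.array([.505,.1015,0]);ex=np.array([np.cos(1.368),np.sin(1.368),0]);ey=np.array([-ex[1],ex[0],0])
def bw(x,y,z):return B+ex*x+ey*y+[0,0,z]
yb=1.368-np.pi/2
E
python3 - <<'E'
from lid import *
plan([(bw(.145,0,.36),yb),(bw(.145,0,.21),yb)])
def P(th,r):return np.array([.085-r*np.cos(th)+.012*np.sin(th)+.0075,.085+r*np.sin(th)+.012*np.cos(th)])
ths=np.linspace(1.62,0,21)[1:];rs=np.linspace(.125,.14,20);p0=np.array([.145,.21])
for i,(t,r) in enumerate(zip(ths,rs)):
    p=P(t,r);print(round(t,2),p.round(3),[round((p[0]-p0[0])/.2,3),0,round(-(p[1]-p0[1])/.2,3)])
    if i%5==4:p0=p;print()
E
```

```text
[0.534 0.244 0.36 ] shift [0.784, -0.006, 0.001] turn [0.002, -0.001, 0.002] rows 3.1
[0.534 0.244 0.21 ] shift [0.0, 0.0, 0.75] turn [0.0, 0.0, 0.0] rows 3.0
1.54 [0.101 0.21 ] [np.float64(-0.222), 0, np.float64(-0.002)]
1.46 [0.09  0.211] [np.float64(-0.274), 0, np.float64(-0.007)]
1.38 [0.08  0.212] [np.float64(-0.326), 0, np.float64(-0.008)]
1.3 [0.069 0.211] [np.float64(-0.378), 0, np.float64(-0.004)]
1.22 [0.059 0.209] [np.float64(-0.429), 0, np.float64(0.003)]

1.13 [0.049 0.207] [np.float64(-0.051), 0, np.float64(0.012)]
1.05 [0.039 0.204] [np.float64(-0.102), 0, np.float64(0.028)]
0.97 [0.029 0.2  ] [np.float64(-0.151), 0, np.float64(0.049)]
0.89 [0.019 0.195] [np.float64(-0.199), 0, np.float64(0.073)]
0.81 [0.01  0.189] [np.float64(-0.245), 0, np.float64(0.102)]

0.73 [0.001 0.182] [np.float64(-0.044), 0, np.float64(0.032)]
0.65 [-0.007  0.175] [np.float64(-0.085), 0, np.float64(0.068)]
0.57 [-0.014  0.167] [np.float64(-0.123), 0, np.float64(0.108)]
0.49 [-0.021  0.159] [np.float64(-0.158), 0, np.float64(0.151)]
0.4 [-0.028  0.15 ] [np.float64(-0.19), 0, np.float64(0.197)]

0.32 [-0.033  0.14 ] [np.float64(-0.028), 0, np.float64(0.048)]
0.24 [-0.038  0.13 ] [np.float64(-0.052), 0, np.float64(0.099)]
0.16 [-0.042  0.119] [np.float64(-0.072), 0, np.float64(0.152)]
0.08 [-0.045  0.108] [np.float64(-0.087), 0, np.float64(0.207)]
0.0 [-0.048  0.097] [np.float64(-0.098), 0, np.float64(0.263)]
```

Call:
{"method": "jog_arm", "body": {
  "rows": [
    [[0.2, 0, 0], [0, 0, 0]],
    [[0.45, 0, 0], [0, 0, 0]],
    [[0.7, 0, 0], [0, 0, 0]],
    [[0.784, -0.006, 0], [0, 0, 0]],
    [[0.784, -0.006, 0], [0, 0, 0]]
  ]
}}

```text
t: 10.8
tool_pos: [0.5325, 0.2454, 0.3556]
orientation: [-2.427, -1.991, 0.007]
force: [-0.1, 0.4, 0.8]
opening: 0.0177
gripper_force: 0.0
```

Call:
{"method": "jog_arm", "body": {
  "rows": [
    [[0, 0, 0.25], [0, 0, 0]],
    [[0, 0, 0.5], [0, 0, 0]],
    [[0, 0, 0.75], [0, 0, 0]],
    [[0, 0, 0.75], [0, 0, 0]],
    [[0, 0, 0.75], [0, 0, 0]]
  ]
}}

```text
t: 11.3
tool_pos: [0.5327, 0.242, 0.2086]
orientation: [-2.433, -1.987, 0.005]
force: [0.3, 0.7, 1.4]
opening: 0.0003
gripper_force: 0.0
```

Call:
{"method": "jog_arm", "body": {
  "rows": [
    [[-0.1, 0, 0], [0, 0, 0]],
    [[-0.2, 0, 0], [0, 0, 0]],
    [[-0.28, 0, -0.007], [0, 0, 0]],
    [[-0.36, 0, -0.006], [0, 0, 0]],
    [[-0.429, 0, 0.003], [0, 0, 0]]
  ]
}}

```text
t: 11.8
tool_pos: [0.5177, 0.1585, 0.2108]
orientation: [2.431, 1.987, 0.006]
force: [1.9, 2.8, -0.1]
opening: 0.0003
gripper_force: 1.4
```

Call:
{"method": "jog_arm", "body": {
  "rows": [
    [[-0.051, 0, 0.012], [0, 0, 0]],
    [[-0.102, 0, 0.028], [0, 0, 0]],
    [[-0.151, 0, 0.049], [0, 0, 0]],
    [[-0.199, 0, 0.073], [0, 0, 0]],
    [[-0.245, 0, 0.102], [0, 0, 0]]
  ]
}}

```text
t: 12.3
tool_pos: [0.5061, 0.1106, 0.1872]
orientation: [-2.431, -1.988, 0.001]
force: [1.5, 2.9, -0.3]
opening: 0.0006
gripper_force: 1.0
```

Contact is about 3 N on the lid and it is moving as planned.

Call:
{"method": "jog_arm", "body": {
  "rows": [
    [[-0.044, 0, 0.032], [0, 0, 0]],
    [[-0.085, 0, 0.068], [0, 0, 0]],
    [[-0.123, 0, 0.108], [0, 0, 0]],
    [[-0.158, 0, 0.151], [0, 0, 0]],
    [[-0.19, 0, 0.197], [0, 0, 0]]
  ]
}}

```text
t: 12.8
tool_pos: [0.499, 0.0734, 0.1479]
orientation: [2.432, 1.988, -0.0]
force: [-0.1, 1.6, 1.4]
opening: 0.0003
gripper_force: 0.7
```

Call:
{"method": "jog_arm", "body": {
  "rows": [
    [[-0.028, 0, 0.048], [0, 0, 0]],
    [[-0.052, 0, 0.099], [0, 0, 0]],
    [[-0.072, 0, 0.152], [0, 0, 0]],
    [[-0.087, 0, 0.2], [0, 0, 0]],
    [[-0.098, 0, 0.24], [0, 0, 0]]
  ]
}}

```text
t: 13.3
tool_pos: [0.4949, 0.0545, 0.0996]
orientation: [-2.432, -1.988, 0.001]
force: [0.1, 0.8, 1.3]
opening: 0.0003
gripper_force: 0.6
```

Call:
{"method": "jog_arm", "body": {
  "rows": [
    [[-0.01, 0, 0.01], [0, 0, 0]],
    [[-0.02, 0, 0.02], [0, 0, 0]],
    [[-0.03, 0, 0.025], [0, 0, 0]],
    [[-0.03, 0, 0.025], [0, 0, 0]]
  ]
}}

```text
t: 13.7
tool_pos: [0.495, 0.0499, 0.0972]
orientation: [-2.432, -1.989, -0.004]
force: [-1.8, 6.2, 8.7]
opening: 0.0003
gripper_force: 4.1
```

Call:
{"method": "jog_arm", "body": {
  "rows": [
    [[0, 0, 0.008], [0, 0, 0]],
    [[0, 0, 0.016], [0, 0, 0]],
    [[0, 0, 0.016], [0, 0, 0]],
    [[0, 0, 0.016], [0, 0, 0]]
  ]
}}

```text
t: 14.1
tool_pos: [0.4952, 0.0499, 0.097]
orientation: [2.431, 1.989, 0.004]
force: [-16.5, 4.6, 35.0]
opening: 0.0002
gripper_force: 17.2
```

Call:
{"method": "jog_arm", "body": {
  "rows": [
    [[0, 0, -0.1], [0, 0, 0]],
    [[0, 0, -0.35], [0, 0, 0]],
    [[0, 0, -0.6], [0, 0, 0]],
    [[0, 0, -0.8], [0, 0, 0]],
    [[0, 0, -0.8], [0, 0, 0]]
  ],
  "hand": -1
}}

```text
t: 14.6
tool_pos: [0.4975, 0.0488, 0.2602]
orientation: [2.426, 1.984, 0.014]
force: [0.1, -1.1, 0.0]
opening: 0.0357
gripper_force: 0.0
```

```bash
python3 - <<'E'
from h import *
snap('scene','s3');snap('side','d3')
def crop(t,x,y,w,h,f): return cv2.resize(cv2.imread(f'pics/{t}.png')[y:y+h,x:x+w],(w*f,h*f),interpolation=cv2.INTER_CUBIC)
cv2.imwrite('pics/m4.png',np.hstack([crop('s3',240,115,100,130,4),crop('d3',180,115,100,130,4)]))
print(robot.read_state()['tool_pos'])
E
```

```text
[0.49489988 0.04884591 0.25379822]
```

View pics/m4.png

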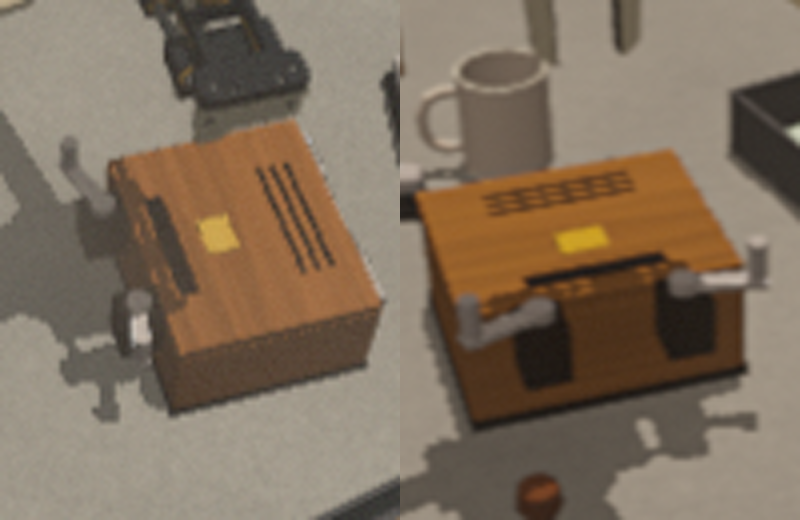

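The lid is shut flat. The near knob top is at scene (69,145) and side (470,302) in the crops. The far knob top is at side (758,242).

```bash
python3 - <<'E'
from lid import *
S=load('s3');D=load('d3')
n,e=tri([(S,(257.25,151.25)),(D,(197.5,190.5))]);print(n,e)
print('far',tri([(S,(274.75,200.5)),(D,(269.5,175.5))]),onz(D,(269.5,175.5),.134))
def kn(th,q):return bw(-.103+.05*np.sin(th),q*(.05+.05*np.cos(th)),.110)
for th in(-.45,-.35,-.25):
  for q,c in((1,S),(1,D),(-1,S),(-1,D)): print(th,q,proj(c,kn(th,q)+[0,0,.024]).round(1))
E
```

```text
[0.38567635 0.00430207 0.12965928] [array([-0.1,  0.2]), array([-0.3, -0.2])]
far (array([ 0.57773003, -0.03472037,  0.13099822]), [array([ 0.1, -0.4]), array([0.3, 0.3])]) [ 0.57521808 -0.03710182  0.134     ]
-0.45 1 [255.7 151.5]
-0.45 1 [198.4 189.9]
-0.45 -1 [272.7 199.1]
-0.45 -1 [269.3 176.2]
-0.35 1 [256.9 150.8]
-0.35 1 [197.3 189.1]
-0.35 -1 [274.3 199.3]
-0.35 -1 [269.4 175.2]
-0.25 1 [258.2 150.1]
-0.25 1 [196.3 188.1]
-0.25 -1 [276.  199.3]
-0.25 -1 [269.3 174.2]
```

```bash
cat >> lid.py <<'E'
def kn(th,q,z=.110):return bw(-.103+.05*np.sin(th),q*(.05+.05*np.cos(th)),z)
def arc(q,yaw,ths,p0):
    R=down(yaw).inv()
    for i,t in enumerate(ths):
        p=kn(t,q);print(round(t,2),(R.apply(p-p0)/.2).round(3).tolist())
        if i%5==4:p0=p;print()
E
python3 - <<'E'
from lid import *
y=.718
plan([(kn(-.36,1,.22),y),(kn(-.36,1),y)])
arc(1,y,np.linspace(-.36,1.57,16)[1:],kn(-.36,1))
E
```

```text
[0.386 0.003 0.22 ] shift [-0.334, -0.489, 0.167] turn [0.002, 0.001, -0.584] rows 6.1
[0.386 0.003 0.11 ] shift [0.0, 0.0, 0.55] turn [0.0, 0.0, 0.0] rows 2.2
-0.23 [0.026, 0.019, 0.0]
-0.1 [0.05, 0.041, 0.0]
0.03 [0.07, 0.066, 0.0]
0.15 [0.087, 0.093, 0.0]
0.28 [0.1, 0.122, 0.0]

0.41 [0.01, 0.031, 0.0]
0.54 [0.015, 0.062, 0.0]
0.67 [0.017, 0.094, 0.0]
0.8 [0.014, 0.126, 0.0]
0.93 [0.007, 0.158, 0.0]

1.06 [-0.011, 0.03, 0.0]
1.18 [-0.025, 0.059, 0.0]
1.31 [-0.043, 0.086, 0.0]
1.44 [-0.065, 0.11, 0.0]
1.57 [-0.089, 0.131, 0.0]
```

Call:
{"method": "jog_arm", "body": {
  "rows": [
    [[-0.1, -0.15, 0.03], [0, 0, -0.08]],
    [[-0.2, -0.3, 0.08], [0, 0, -0.16]],
    [[-0.28, -0.42, 0.13], [0, 0, -0.24]],
    [[-0.334, -0.489, 0.167], [0, 0, -0.3]],
    [[-0.334, -0.489, 0.167], [0, 0, -0.3]]
  ]
}}

```text
t: 15.2
tool_pos: [0.3822, 0.0024, 0.216]
orientation: [-1.898, -2.499, 0.004]
force: [-0.7, -0.2, 0.3]
opening: 0.0837
gripper_force: 0.0
```

Call:
{"method": "jog_arm", "body": {
  "rows": [
    [[0, 0, 0], [0, 0, -0.08]],
    [[0, 0, 0], [0, 0, -0.16]],
    [[0, 0, 0], [0, 0, -0.24]],
    [[0, 0, 0], [0, 0, -0.284]],
    [[0, 0, 0], [0, 0, -0.284]]
  ]
}}

```text
t: 15.7
tool_pos: [0.3851, 0.0032, 0.2182]
orientation: [-1.301, -2.858, 0.001]
force: [1.0, 0.2, 0.2]
opening: 0.0928
gripper_force: 0.0
```

```bash
python3 - <<'E'
from lid import *
plan([(kn(-.36,1,.15),.718),(kn(-.36,1),.718)])
snap('wrist','w2');i=cv2.imread('pics/w2.png');c=load('w2')
for th in(-.5,-.36,-.2): cv2.circle(i,tuple(int(v) for v in proj(c,kn(th,1,.134))),2,(0,0,255),-1)
cv2.imwrite('pics/w2b.png',i)
E
```

```text
[0.386 0.003 0.15 ] shift [-0.004, 0.002, 0.341] turn [-0.001, -0.001, -0.001] rows 1.4
[0.386 0.003 0.11 ] shift [0.0, 0.0, 0.2] turn [0.0, 0.0, 0.0] rows 0.8
```

View pics/w2b.png

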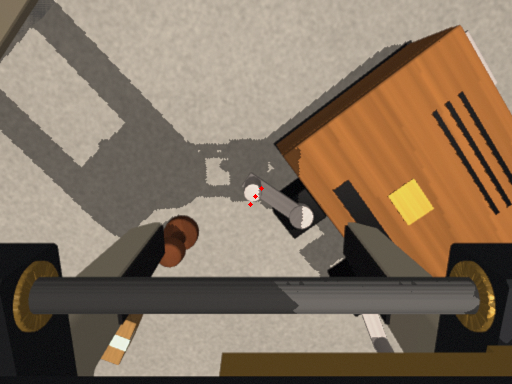

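The wrist view shows the near knob at (252,191), within about 3 mm of the prediction. I'll add a small +x trim, then descend and grip.

Call:
{"method": "jog_arm", "body": {
  "rows": [
    [[0.006, 0, 0.2], [0, 0, 0]],
    [[0.01, 0, 0.38], [0, 0, 0]],
    [[0.01, 0, 0.54], [0, 0, 0]],
    [[0.01, 0, 0.54], [0, 0, 0]]
  ]
}}

```text
t: 16.15
tool_pos: [0.38, 0.005, 0.1063]
orientation: [-1.301, -2.85, 0.004]
force: [-0.7, 0.2, 0.5]
opening: 0.0929
gripper_force: 0.0
```

Call:
{"method": "jog_arm", "body": {
  "rows": [
    [[0, 0, 0], [0, 0, 0]],
    [[0, 0, 0], [0, 0, 0]],
    [[0, 0, 0], [0, 0, 0]],
    [[0, 0, 0], [0, 0, 0]],
    [[0, 0, 0], [0, 0, 0]]
  ],
  "hand": 1,
  "squeeze": 10
}}

```text
t: 16.65
tool_pos: [0.3842, 0.0043, 0.1119]
orientation: [1.3, 2.858, 0.001]
force: [-0.2, -0.0, -0.3]
opening: 0.0578
gripper_force: 0.0
```

Call:
{"method": "jog_arm", "body": {
  "rows": [
    [[0, 0, 0], [0, 0, 0]],
    [[0, 0, 0], [0, 0, 0]],
    [[0, 0, 0], [0, 0, 0]],
    [[0, 0, 0], [0, 0, 0]],
    [[0, 0, 0], [0, 0, 0]]
  ]
}}

```text
t: 17.15
tool_pos: [0.3835, 0.0044, 0.111]
orientation: [-1.3, -2.86, 0.0]
force: [0.2, -1.4, -0.1]
opening: 0.0178
gripper_force: 0.0
```

Call:
{"method": "jog_arm", "body": {
  "rows": [
    [[0, 0, 0], [0, 0, 0]],
    [[0, 0, 0], [0, 0, 0]],
    [[0, 0, 0], [0, 0, 0]]
  ]
}}

```text
t: 17.45
tool_pos: [0.3832, 0.0043, 0.1109]
orientation: [-1.3, -2.859, 0.001]
force: [-4.5, -0.6, 3.4]
opening: 0.0136
gripper_force: 10.0
```

The knob is gripped at 13.6 mm. Now the arc.

Call:
{"method": "jog_arm", "body": {
  "rows": [
    [[0.026, 0.019, 0], [0, 0, 0]],
    [[0.05, 0.041, 0], [0, 0, 0]],
    [[0.07, 0.066, 0], [0, 0, 0]],
    [[0.087, 0.093, 0], [0, 0, 0]],
    [[0.1, 0.122, 0], [0, 0, 0]]
  ]
}}

```text
t: 17.95
tool_pos: [0.3878, 0.0359, 0.1106]
orientation: [-1.3, -2.858, 0.001]
force: [-5.0, -0.2, 0.5]
opening: 0.0135
gripper_force: 10.0
```

Call:
{"method": "jog_arm", "body": {
  "rows": [
    [[0.01, 0.031, 0], [0, 0, 0]],
    [[0.015, 0.062, 0], [0, 0, 0]],
    [[0.017, 0.094, 0], [0, 0, 0]],
    [[0.014, 0.126, 0], [0, 0, 0]],
    [[0.007, 0.158, 0], [0, 0, 0]]
  ]
}}

```text
t: 18.45
tool_pos: [0.4117, 0.0577, 0.1106]
orientation: [-1.3, -2.859, 0.0]
force: [-3.4, 0.1, -3.1]
opening: 0.0136
gripper_force: 10.0
```

Call:
{"method": "jog_arm", "body": {
  "rows": [
    [[-0.011, 0.03, 0], [0, 0, 0]],
    [[-0.025, 0.059, 0], [0, 0, 0]],
    [[-0.043, 0.086, 0], [0, 0, 0]],
    [[-0.065, 0.11, 0], [0, 0, 0]],
    [[-0.085, 0.128, 0], [0, 0, 0]]
  ]
}}

```text
t: 18.95
tool_pos: [0.4421, 0.0613, 0.1107]
orientation: [-1.3, -2.858, 0.001]
force: [-21.9, -0.6, 3.6]
opening: 0.0139
gripper_force: 10.0
```

Call:
{"method": "jog_arm", "body": {
  "rows": [
    [[0, 0, 0], [0, 0, 0]],
    [[0, 0, 0], [0, 0, 0]]
  ]
}}

```text
t: 19.15
tool_pos: [0.4419, 0.0611, 0.1108]
orientation: [-1.3, -2.858, 0.001]
force: [-7.6, -1.7, -1.9]
opening: 0.0135
gripper_force: 10.0
```

Call:
{"method": "jog_arm", "body": {
  "rows": [
    [[0, 0, 0], [0, 0, 0]],
    [[0, 0, 0], [0, 0, 0]],
    [[0, 0, 0], [0, 0, 0]],
    [[0, 0, 0], [0, 0, 0]]
  ],
  "hand": -1
}}

```text
t: 19.55
tool_pos: [0.443, 0.0614, 0.1116]
orientation: [1.3, 2.859, 0.001]
force: [-0.4, 0.7, -0.5]
opening: 0.0413
gripper_force: 0.0
```

Call:
{"method": "jog_arm", "body": {
  "rows": [
    [[0, 0, -0.15], [0, 0, 0]],
    [[0, 0, -0.35], [0, 0, 0]],
    [[0, 0, -0.55], [0, 0, 0]],
    [[0, 0, -0.55], [0, 0, 0]],
    [[0, 0, -0.55], [0, 0, 0]]
  ]
}}

```text
t: 20.05
tool_pos: [0.4433, 0.0614, 0.2224]
orientation: [1.299, 2.857, 0.002]
force: [-0.2, 0.3, -0.4]
opening: 0.081
gripper_force: 0.0
```

```bash
python3 - <<'E'
from lid import *
y=2.018
k=kn(-.36,-1);m=np.array([.51,.01,.23])
plan([(m,1.37),((*k[:2],.23),y),(k,y)])
arc(-1,y,np.linspace(-.36,1.57,16)[1:],k)
E
```

```text
[0.51 0.01 0.23] shift [-0.413, 0.083, -0.037] turn [0.001, 0.002, -0.415] rows 4.4
[ 0.576 -0.036  0.23 ] shift [-0.367, -0.161, 0.0] turn [0.0, 0.0, -0.413] rows 4.3
[ 0.576 -0.036  0.11 ] shift [0.0, 0.0, 0.6] turn [0.0, 0.0, 0.0] rows 2.4
-0.23 [-0.026, 0.019, 0.0]
-0.1 [-0.05, 0.041, 0.0]
0.03 [-0.07, 0.066, 0.0]
0.15 [-0.087, 0.093, 0.0]
0.28 [-0.1, 0.122, 0.0]

0.41 [-0.01, 0.031, 0.0]
0.54 [-0.015, 0.062, 0.0]
0.67 [-0.017, 0.094, 0.0]
0.8 [-0.014, 0.126, 0.0]
0.93 [-0.007, 0.158, 0.0]

1.06 [0.011, 0.03, 0.0]
1.18 [0.025, 0.059, 0.0]
1.31 [0.043, 0.086, 0.0]
1.44 [0.065, 0.11, 0.0]
1.57 [0.089, 0.131, 0.0]
```

Call:
{"method": "jog_arm", "body": {
  "rows": [
    [[-0.1, 0.02, -0.01], [0, 0, -0.09]],
    [[-0.2, 0.04, -0.02], [0, 0, -0.18]],
    [[-0.3, 0.06, -0.037], [0, 0, -0.27]],
    [[-0.413, 0.083, -0.037], [0, 0, -0.36]],
    [[-0.413, 0.083, -0.037], [0, 0, -0.415]]
  ]
}}

```text
t: 20.55
tool_pos: [0.5095, 0.0085, 0.2262]
orientation: [-0.309, -3.124, 0.001]
force: [-0.7, 0.0, -0.9]
opening: 0.0929
gripper_force: 0.0
```

Call:
{"method": "jog_arm", "body": {
  "rows": [
    [[-0.1, -0.04, 0], [0, 0, -0.09]],
    [[-0.2, -0.08, 0], [0, 0, -0.18]],
    [[-0.3, -0.13, 0], [0, 0, -0.27]],
    [[-0.367, -0.161, 0], [0, 0, -0.36]],
    [[-0.367, -0.161, 0], [0, 0, -0.413]]
  ]
}}

```text
t: 21.05
tool_pos: [0.5745, -0.0373, 0.2257]
orientation: [0.703, -3.059, -0.001]
force: [-0.2, 0.8, -0.8]
opening: 0.0926
gripper_force: 0.0
```

Call:
{"method": "jog_arm", "body": {
  "rows": [
    [[0, 0, 0], [0, 0, 0]],
    [[0, 0, 0], [0, 0, 0]]
  ]
}}

```text
t: 21.25
tool_pos: [0.5737, -0.036, 0.2269]
orientation: [0.692, -3.062, -0.001]
force: [-0.2, -0.1, -0.0]
opening: 0.093
gripper_force: 0.0
```

```bash
python3 - <<'E'
from lid import *
plan([(kn(-.36,-1,.111),2.018)])
snap('wrist','w3');i=cv2.imread('pics/w3.png');c=load('w3')
for th in(-.5,-.36,-.2): cv2.circle(i,tuple(int(v) for v in proj(c,kn(th,-1,.134))),1,(0,0,255),-1)
cv2.imwrite('pics/w3b.png',i)
E
```

```text
[ 0.576 -0.036  0.111] shift [-0.009, -0.005, 0.58] turn [0.001, -0.001, -0.002] rows 2.3
```

View pics/w3b.png

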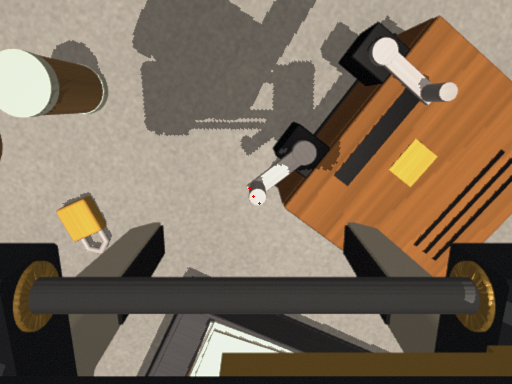

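The near latch lies across the lid, and the far knob at (257,197) sits on the predicted points. I'll descend, grip and swing.

Call:
{"method": "jog_arm", "body": {
  "rows": [
    [[-0.009, -0.005, 0.2], [0, 0, 0]],
    [[-0.009, -0.005, 0.4], [0, 0, 0]],
    [[-0.009, -0.005, 0.57], [0, 0, 0]],
    [[-0.009, -0.005, 0.57], [0, 0, 0]]
  ]
}}

```text
t: 21.7
tool_pos: [0.572, -0.0354, 0.1083]
orientation: [0.692, -3.055, -0.006]
force: [-1.1, -0.1, 0.4]
opening: 0.0932
gripper_force: 0.0
```

Call:
{"method": "jog_arm", "body": {
  "rows": [
    [[0, 0, 0], [0, 0, 0]],
    [[0, 0, 0], [0, 0, 0]],
    [[0, 0, 0], [0, 0, 0]],
    [[0, 0, 0], [0, 0, 0]],
    [[0, 0, 0], [0, 0, 0]]
  ],
  "hand": 1,
  "squeeze": 10
}}

```text
t: 22.2
tool_pos: [0.5772, -0.0364, 0.1156]
orientation: [-0.696, 3.062, -0.001]
force: [0.2, 0.4, 0.5]
opening: 0.0577
gripper_force: 0.0
```

Call:
{"method": "jog_arm", "body": {
  "rows": [
    [[0, 0, 0], [0, 0, 0]],
    [[0, 0, 0], [0, 0, 0]],
    [[0, 0, 0], [0, 0, 0]],
    [[0, 0, 0], [0, 0, 0]],
    [[0, 0, 0], [0, 0, 0]]
  ]
}}

```text
t: 22.7
tool_pos: [0.5755, -0.0357, 0.114]
orientation: [0.696, -3.061, -0.003]
force: [-9.8, 5.4, 3.8]
opening: 0.0176
gripper_force: 4.7
```

Call:
{"method": "jog_arm", "body": {
  "rows": [
    [[0, 0, 0], [0, 0, 0]],
    [[0, 0, 0], [0, 0, 0]],
    [[0, 0, 0], [0, 0, 0]]
  ]
}}

```text
t: 23.0
tool_pos: [0.5746, -0.0352, 0.1137]
orientation: [0.696, -3.059, -0.004]
force: [-9.0, 3.8, 4.7]
opening: 0.0138
gripper_force: 10.0
```

Call:
{"method": "jog_arm", "body": {
  "rows": [
    [[-0.026, 0.019, 0], [0, 0, 0]],
    [[-0.05, 0.041, 0], [0, 0, 0]],
    [[-0.07, 0.066, 0], [0, 0, 0]],
    [[-0.087, 0.093, 0], [0, 0, 0]],
    [[-0.1, 0.122, 0], [0, 0, 0]]
  ]
}}

```text
t: 23.5
tool_pos: [0.5848, -0.0057, 0.1142]
orientation: [-0.696, 3.062, -0.001]
force: [4.7, -3.8, -5.7]
opening: 0.0134
gripper_force: 10.0
```

Call:
{"method": "jog_arm", "body": {
  "rows": [
    [[-0.01, 0.031, 0], [0, 0, 0]],
    [[-0.015, 0.062, 0], [0, 0, 0]],
    [[-0.017, 0.094, 0], [0, 0, 0]],
    [[-0.014, 0.126, 0], [0, 0, 0]],
    [[-0.007, 0.158, 0], [0, 0, 0]]
  ]
}}

```text
t: 24.0
tool_pos: [0.5721, 0.024, 0.1149]
orientation: [-0.696, 3.062, -0.0]
force: [3.6, -1.1, -1.4]
opening: 0.0138
gripper_force: 10.0
```

Call:
{"method": "jog_arm", "body": {
  "rows": [
    [[0.011, 0.03, 0], [0, 0, 0]],
    [[0.025, 0.059, 0], [0, 0, 0]],
    [[0.043, 0.086, 0], [0, 0, 0]],
    [[0.065, 0.11, 0], [0, 0, 0]],
    [[0.085, 0.128, 0], [0, 0, 0]]
  ]
}}

```text
t: 24.5
tool_pos: [0.545, 0.0393, 0.1149]
orientation: [-0.696, 3.063, -0.0]
force: [3.5, -0.9, 3.5]
opening: 0.0136
gripper_force: 10.0
```

Call:
{"method": "jog_arm", "body": {
  "rows": [
    [[0, 0, 0], [0, 0, 0]],
    [[0, 0, 0], [0, 0, 0]]
  ]
}}

```text
t: 24.7
tool_pos: [0.5447, 0.0394, 0.1149]
orientation: [0.696, -3.063, -0.001]
force: [0.5, -0.2, 6.8]
opening: 0.0136
gripper_force: 10.0
```

Call:
{"method": "jog_arm", "body": {
  "rows": [
    [[0, 0, 0], [0, 0, 0]],
    [[0, 0, 0], [0, 0, 0]],
    [[0, 0, 0], [0, 0, 0]],
    [[0, 0, 0], [0, 0, 0]]
  ],
  "hand": -1
}}

```text
t: 25.1
tool_pos: [0.5448, 0.0392, 0.114]
orientation: [0.696, -3.062, -0.001]
force: [-0.5, -0.3, -1.0]
opening: 0.041
gripper_force: 0.0
```

Call:
{"method": "jog_arm", "body": {
  "rows": [
    [[0, 0, -0.15], [0, 0, 0]],
    [[0, 0, -0.4], [0, 0, 0]],
    [[0, 0, -0.65], [0, 0, 0]],
    [[0, 0, -0.8], [0, 0, 0]],
    [[0, 0, -0.8], [0, 0, 0]]
  ]
}}

```text
t: 25.6
tool_pos: [0.5478, 0.0391, 0.2808]
orientation: [-0.695, 3.054, -0.004]
force: [0.2, 0.4, 0.3]
opening: 0.081
gripper_force: 0.0
```

```bash
python3 - <<'E'
from h import *
snap('scene','s4');snap('side','d4')
f=lambda t:cv2.resize(cv2.imread(f'pics/{t}.png'),(400,300),interpolation=cv2.INTER_AREA)
def crop(t,x,y,w,h,k): return cv2.resize(cv2.imread(f'pics/{t}.png')[y:y+h,x:x+w],(w*k,h*k),interpolation=cv2.INTER_CUBIC)
cv2.imwrite('pics/m5.png',np.vstack([np.hstack([f('s4'),f('d4')]),np.hstack([crop('s4',245,130,100,75,4),crop('d4',180,135,100,75,4)])]))
E
```

```text
(no output)
```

View pics/m5.png

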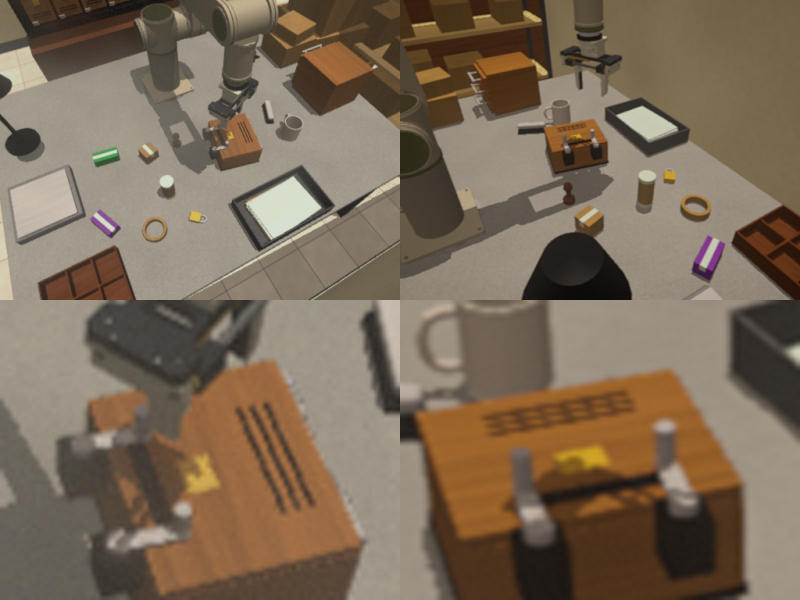

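The lid is shut, both latches point straight across it, the bystanders are in place, and the gripper is clear. Handing in.

```bash
python3 -c "
from plant import robot
print(robot.close_job())"
```

```text
the job is handed in; nothing more can be done
None
```

The carton is flat in the box, the lid was pressed fully shut, and both latches point straight across it; I handed the job in at about 26 s, but the hand-in returned no verdict.

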